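# Fit a splined feed roller to the carton feeder

### The job

Lift the saddle-shaped cover off the carton feeder's drive socket and hang it astride the round rail, letting go of it; then take the slim roller (not the wide one) out of the stand, turn it until its splines mesh with the cross-shaped socket, and push it down against the spring until it is fully home. Finish while still holding the roller pressed home with the fingers, the cover still hanging on the rail. Leave the wide roller, the cartons, the jar and the screwdriver where they are.

Things in the scene. Friction and masses are not known exactly. Their poses are not given: they have to be found in the camera images.
- cover: Inverted U of 3 mm aluminium, 120 g, 56 x 56 mm in plan, channel 50 mm wide inside, open at both ends along own y; stands on the deck over the hub. Origin: centre of underside, level with the flap feet. Top sheet 44 to 47 mm above it; black grip fin 12 mm thick (own x), 40 mm long (own y), 47 to 73 mm above it: pinch its thickness from above.
- cover_under (a point): Centre of the underside of the cover's top sheet, 44 mm above the cover's origin; axes as the cover's. It rests on the rail when the cover hangs.
- rail: Fixed round steel bar, 20 mm in diameter, 190 mm long along own y, axis 130 mm above the table, on two 16 mm posts 88 mm either side of the middle. Origin: on the table under the middle. The cover hangs on it fin up, one flap each side of the bar, cover's y along rail's y (either way round).
- rail_mid (a point): Middle of the rail's bar, on the bar's axis (10 mm below its top); y along the bar, z up.
- feeder: Fixed carton feeder: deck 150 x 160 mm (own x, y), deck top 60 mm above the table; white motor housing 100 mm tall, 120 mm wide, from 75 to 145 mm on own +x side. Origin: on the table under the deck's centre. The drive hub stands on the deck 20 mm towards own -x.
- socket (a point): Mouth centre of the hub's cross-shaped hole, 40 mm above the deck, 100 mm above the table; hub an eight-sided steel block within a 45 mm circle. Slots along this point's x and y, each 10.5 mm wide, 27 mm end to end; every quarter turn is alike. The hub starts at varied angles and is stiff to turn (0.3 N m). z up.
- plate (a joint): Brass spring plate inside the hub, m, 0 at rest (22 mm below the mouth), grows downwards, stop at 0.010. Spring: 3.6 N to start, 0.6 N per mm more: 8.4 N with the roller home (0.008). The roller's weight alone does not move it.
- roller: Slim roller, 160 g, upright in the stand. Rubber drum 42 mm wide, 40 mm tall; square head 26 x 26 mm, 40 to 72 mm above the origin, flats square to own x and y; stem 30 mm: core 12.8 mm, cross of splines 24 mm along own x and y, blades 8 mm wide and 22 mm long, tapered nose below. Origin: centre of the drum's lower face; home when this face meets the hub's top (origin at socket).
- wide_roller: The wide roller, same head and stem but the drum 64 mm in diameter; stands in the other hole of the stand. Not to be moved. Origin as for the slim roller.
- stand: Fixed grey block 90 x 190 mm (own x, y), 45 mm tall, with two 30 mm round holes at own y -46 and +46 mm. Each holds one roller, stem in the hole, drum on the block's top, any yaw; either roller may be in either hole. Origin: centre of the underside.
- carton_a: White medicine carton 120 x 45 x 40 mm lying near the robot; bystander. Origin: centre of its underside.
- carton_b: Like carton_a, lying at the back left; bystander.
- carton_c: Like carton_a, lying at the back right; bystander.
- pill_jar: White jar 56 mm in diameter, 85 mm tall, back left; bystander. Origin: centre of its underside.
- driver: Screwdriver lying at the back right; bystander.
There are look-alikes about, which are no part of the job. What is shaped like the roller but pink is not meant.

How it is judged:
On the way, in this order (a step that is already met when the one before it is completed fails the run):
1. the cover hangs astride the rail, let go (contact force between cover and rail above 0.3 N and contact force between cover and the arm below 0.05 N and x of cover_under in the frame of rail_mid between -0.02 and 0.02 m and z of cover_under in the frame of rail_mid between 0.004 and 0.016 m and angle between cover's own z axis and vertical below 0.35 rad), for 0.2 s.
2. the slim roller's splines have meshed with the socket (horizontal distance between roller and socket below 0.004 m and z of roller in the frame of socket below 0.017 m and angle between roller's own z axis and vertical below 0.12 rad and (angle between the x axis of roller and the x axis of socket, either way round below 0.15 rad or angle between the x axis of roller and the y axis of socket, either way round below 0.15 rad)), for 0.1 s.
At the end, for the whole second after the job is handed in: Cover carried by the rail alone (top sheet on the bar, centre within 20 mm across it, tilt under 20 degrees); slim roller upright, splines meshed, drum within 2.5 mm of the hub face, spring plate down over 5.5 mm, fingers still on the roller (all of step 1 and horizontal distance between roller and socket below 0.004 m and z of roller in the frame of socket below 0.0025 m and angle between roller's own z axis and vertical below 0.12 rad and (angle between the x axis of roller and the x axis of socket, either way round below 0.15 rad or angle between the x axis of roller and the y axis of socket, either way round below 0.15 rad) and value of joint plate above 0.0055 m and contact force between the fingers and roller above 1 N and linear speed of roller below 0.02 m/s and linear speed of cover below 0.05 m/s); the arm keeps its last pose, push and grip.
It fails at once if a bystander (wide roller, carton, jar, screwdriver) is moved more than 30 mm (distance of any of wide_roller, carton_a, carton_b, carton_c, pill_jar, driver from where it was at the start of the episode above 0.03 m).
It also fails if it takes over 45 s, if anything falls off the work surface, if the arm or the gripper's body presses on something with over 40 N, if the wrist force passes 120 N, or if a joint passes its speed limit or range.

### The arm

A 6-joint arm with a two-finger parallel gripper is mounted at the origin on the work surface. World frame = base frame: x ahead of the robot, y to its left, z up, the work surface at z = 0. Lengths are in m, angles in rad, forces in N, time in s.
With the tool pointing down it reaches from about 0.35 to 0.775 m from the base axis. Payload 7.3 kg.
Tool frame: the origin (TCP) lies on the mounting face of the last link; the fingertips stand 178 mm ahead of it and the grasp point (between the pads) lies 159 mm ahead of it (robot.grip_depth is the distance from the TCP to the grasp point, in m); z points along the fingers, y is the line along which they close (so a half turn about z gives the same grasp; the last joint's range is limited). The gripper opens to 92 mm and grips with 3 to 60 N. Pads are 19 mm wide; open, the fingers measure 130 mm over their backs; the gripper's body (75 mm by 190 mm) begins 47 mm behind the grasp point.
Start: joints at [1.09, 0.342, 1.524, -0, 1.275, -0.146], TCP at [0.172, 0.496, 0.405] pointing down, gripper open.
Joint ranges: [-2.53, 2.53], [-0.77, 2.02], [0.04, 2.7], [-1, 4.14], [0.28, 2.66], [-3.11, 3.11]. Speed limits (rad/s): [2.57, 2.57, 3.14, 3.14, 3.14, 3.14].

### API

Orientations are given as [roll, pitch, yaw] about the fixed x, y, z axes, in that order (R = Rz(yaw) Ry(pitch) Rx(roll)).
In Python, from cell import observe, cams, robot, models gives the robot as it stands.
- The arm moves only by the shell command python3 -m jog 'ROWS' [FORCE]. ROWS is JSON, a list of rows, each a list of 3 entries, a list of its own where there are three numbers: the shift along the tool's x, y, z each as a share of 0.4 m, from -1 to 1, then the turn about the tool's z as a share of pi rad, from -1 to 1, then the closure, from 0 (fully open) to 1 (shut). In form: [[[x, y, z], turn, jaw], ...]. A call has 1 to 12 rows; each row is the pose to reach, as a shift and turn from the pose commanded when the call began, along the tool's axes at that moment, turning the shorter way round; what a row does not reach only later rows make up. A row lasts 1/8 s, in which the tool goes at most 62.5 mm and 10.7 degrees, less where a joint would pass 70% of its speed; a pose out of reach is approached as far as the arm can. A call with a number of a shift or a turn outside -1 to 1 is refused whole. A call with a gripper value outside its range is refused whole. The fingers move at their own pace and stop on an object; FORCE is the grip in N (left out, the last holds). Time passes only in rows, so rows that repeat a pose let the fingers close. It gives the time, the measured TCP pose, the force, the opening and the grip force at its end, in the units of the state.
- observe(): the state, without advancing time (a new reading comes with each control period).
- cams.read_camera(name): name is "side" or "top" or "wrist"; returns the picture (420x560x3 uint8, red, green, blue); there is no depth.
- cams.camera_model(name): a dict with "camera_matrix" (3x3 intrinsics, pixels), "k1" (the pictures are not rectified: a ray, as slopes to the right and down, at radius r is drawn at 1 + k1 r^2 times it, then the intrinsics apply), "pose" (4x4, takes a point from camera to world coordinates). Camera axes: x right, y down, z forward; pixel columns grow to the right and rows downward; lengths in m; the calibration is good to about 2 mm. A picture is of the moment at which its call begins: read the wrist's pose just before it. camera_model takes no time and is no camera call; for the wrist camera it gives the pose at the moment of the call.
- robot.hand_in(): hands the job in; it is judged then, once.
Trained networks look in the newest picture that a camera, given by its name, has taken for a name from the list of things; names that differ only in an ending like _2 or _b are one class to them, and where a whole thing is asked for, a point or a joint stands for the part that bears it (a point fixed in the world has none). Each returns a list of dicts, best first, with "confidence" (0 to 1); they miss things now and then, are a little off and sometimes report something else, mostly with a low value. They report only what shows in the picture. A call takes as long as a camera call. They do not tell look-alikes from the thing itself.
- models.find_in(target, camera): "position" ([x, y, z] in m, in world coordinates, good to about 4 mm: the middle of the surface that is visible of it).
- models.pinpoint(target, camera): "position" ([x, y, z] in m, in world coordinates, good to about 4 mm: a listed point, or the origin of a listed thing).
The state is a dict: "time": time; "qpos": joint angles; "qvel": joint speeds; "joint_efforts": joint torques, N m; "tool_pos": TCP position; "tool_rot": TCP orientation; "contact_force": force on the tool from outside, world axes, zero at the start; "torque": the same for the moment, N m; "opening": finger opening in m; "grip_force": force on a finger pad.
Only numpy, scipy, OpenCV 4.12 (cv2) and the standard library are available. Lean on these libraries where they do the work, as an engineer would, in place of code of your own. Each camera call takes 0.05 s, during which the arm holds its last target. There are 200 camera calls.

## Working session

There is one attempt and no reset: what is moved stays moved. The work goes in short steps, Python scripts to look and compute and a shell command to move; the robot and the scene stay as the last step left them, time stands still between calls to the robot, and variables do not carry over. Pictures are saved under pics/ and viewed, at most 10 in all, crops included, and the job is handed in when it is done.

```bash
mkdir -p pics; ls
python3 - <<'E'
from cell import observe, cams, robot, models
import cv2,numpy as np
s=observe();print(s)
for c in("top","side"):
    im=cams.read_camera(c);cv2.imwrite(f"pics/{c}0.png",im[:,:,::-1])
    m=cams.camera_model(c);print(c,m)
    for t in("cover","rail","rail_mid","feeder","socket","roller","wide_roller","stand"):
        try:
            for d in models.pinpoint(t,c)[:3]:print(c,t,np.round(d["position"],3),round(d["confidence"],2))
        except Exception as e:print(t,e)
print(observe()["time"])
E
```

```text
pics
{'time': 0.0, 'qpos': array([ 1.08997701e+00,  3.42723246e-01,  1.52498127e+00, -9.47927637e-06,
        1.27538908e+00, -1.46015504e-01]), 'qvel': array([-0.00064822, -0.00089323, -0.00026378, -0.00073086, -0.00118105,
        0.00225224]), 'joint_efforts': array([ 2.16288463e-04, -4.31235695e+01, -2.44220817e+01,  7.18708173e-02,
        5.56337577e-02, -1.20678492e-04]), 'tool_pos': array([0.17243661, 0.49574266, 0.40405696]), 'tool_rot': array([-3.14010637e+00, -2.09414244e-04,  2.80679145e+00]), 'contact_force': array([-0.03256079, -0.60910188, -0.31131685]), 'torque': array([ 0.01740647,  0.01448023, -0.00670331]), 'grip_force': 0.0, 'opening': 0.09143535196695746}
top {'camera_matrix': array([[506.17333247,   0.        , 270.34580551],
       [  0.        , 506.17333247, 207.12335812],
       [  0.        ,   0.        ,   1.        ]]), 'k1': -0.15495625355560622, 'pose': array([[-0.02355134, -0.99147011,  0.12818875,  0.39763435],
       [-0.99967986,  0.02454201,  0.0061539 , -0.02773943],
       [-0.00924742, -0.12800278, -0.9917307 ,  1.28325138],
       [ 0.        
[... 743 characters left out ...]
59073,  0.21472723,  0.34605805],
       [-0.35310895,  0.7211889 , -0.59598711,  0.54629091],
       [ 0.01236956, -0.6333683 , -0.77375163,  0.86825836],
       [ 0.        ,  0.        ,  0.        ,  1.        ]])}
side cover [ 0.576 -0.022  0.062] 0.85
side rail [ 0.462  0.303 -0.003] 0.83
side rail [0.458 0.298 0.128] 0.36
side rail_mid [0.461 0.298 0.129] 0.76
side feeder [ 0.595 -0.023  0.005] 0.81
side socket [ 0.58  -0.024  0.101] 0.4
side roller [ 0.437 -0.354  0.045] 0.86
side roller [ 0.565 -0.344  0.027] 0.63
side wide_roller [ 0.427  0.002 -0.002] 0.65
side wide_roller [ 0.453 -0.264  0.046] 0.62
side stand [ 0.445 -0.305 -0.   ] 0.66
side stand [ 0.576 -0.021  0.06 ] 0.21
0.9
```

View pics/top0.png

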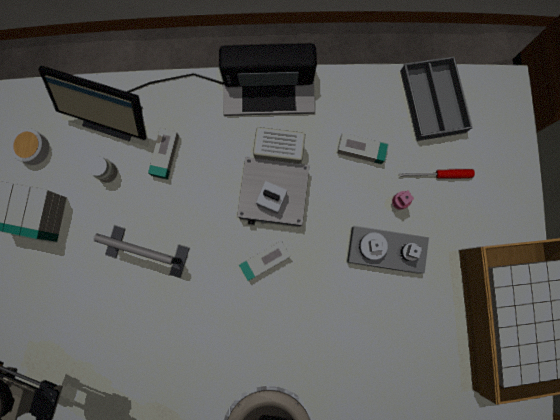

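View pics/side0.png

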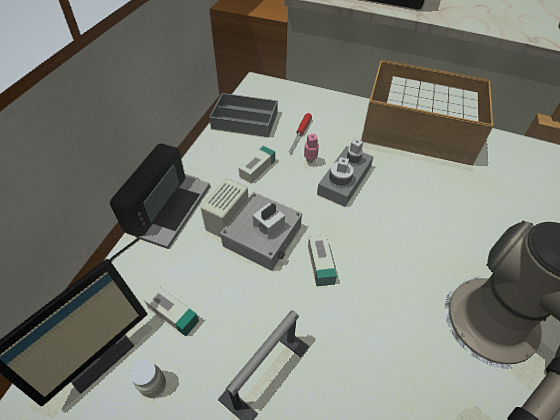

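In the top picture, the roller candidates are: white with a wide drum at (374,246), white with a narrow drum at (412,252), and pink at (402,200), standing on the table. The slim one in the stand at (412,252) fits the description. The cover is at (271,197) and the rail runs from (97,237) to (187,262). Next I'll confirm in an enlarged crop and measure the yaws.

```bash
cat > h.py <<'E'
import numpy as np,cv2
from cell import observe,cams,robot,models
from scipy.spatial.transform import Rotation as R
def w2p(P,m):
    T=np.linalg.inv(m["pose"]);c=np.atleast_2d(P)@T[:3,:3].T+T[:3,3]
    return cv2.projectPoints(c,np.zeros(3),np.zeros(3),m["camera_matrix"],np.array([m["k1"],0,0,0.]))[0][:,0]
def p2w(uv,z,m):
    n=cv2.undistortPoints(np.array(uv,float).reshape(-1,1,2),m["camera_matrix"],np.array([m["k1"],0,0,0.]))[:,0]
    d=np.c_[n,np.ones(len(n))]@m["pose"][:3,:3].T;o=m["pose"][:3,3]
    return o+d*((z-o[2])/d[:,2])[:,None]
def rows(p,yaw,s=None):
    """shift (share) and turn (share) to bring the grasp point to p, tool y along world yaw (mod pi), tool down"""
    s=s or observe();r=R.from_euler('xyz',s["tool_rot"]);M=r.as_matrix()
    tcp=np.array(p)+[0,0,robot.grip_depth]
    sh=M.T@(tcp-s["tool_pos"])/0.4
    y=M[:,1];cur=np.arctan2(y[1],y[0]);d=(yaw-cur+np.pi/2)%np.pi-np.pi/2
    return np.round(sh,4),round(-d/np.pi,4),round(s["qpos"][5],3)
E
python3 - <<'E'
from h import *
im=cv2.imread("pics/top0.png");a=im[170:230,230:320];b=im[222:282,342:432]
o=np.hstack([cv2.resize(x,None,fx=4.4,fy=6*0.73,interpolation=cv2.INTER_CUBIC) for x in(a,b)])
s=cv2.imread("pics/side0.png");c=s[190:250,235:325];d=s[130:190,305:395]
o2=np.hstack([cv2.resize(x,None,fx=4.4,fy=4.38,interpolation=cv2.INTER_CUBIC) for x in(c,d)])
cv2.imwrite("pics/crop.png",np.vstack([o,o2]))
E
```

```text
(no output)
```

View pics/crop.png

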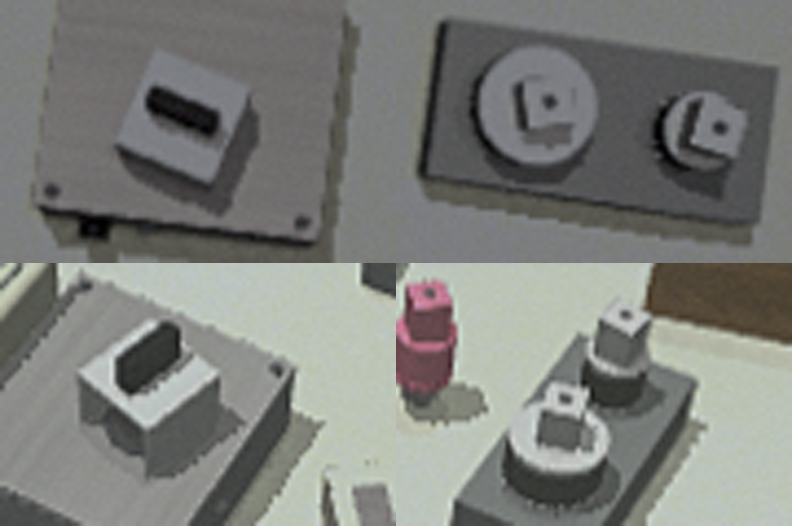

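The crop confirms it: the white narrow-drum roller in the stand's right hole, top pixel (412,252), is the one to take. The wide one is to its left and the pink one stands outside. Now computing the yaws.

Run:
```python
from h import *
m=cams.camera_model("top")
def f(l,x0,y0): return [(x0+x/4.4,y0+y/4.38) for x,y in l]
def pr(n,p):
    e=np.diff(np.vstack([p,p[:1]]),axis=0);print(n,p.mean(0).round(4),np.rad2deg(np.arctan2(e[:,1],e[:,0])).round(1),np.linalg.norm(e,axis=1).round(3))
pr("cover",p2w(f([(158,52),(250,85),(210,183),(117,147)],230,170),.107,m))
pr("fin",p2w(f([(150,98),(217,122)],230,170),.133,m))
pr("head",p2w(f([(708-396,92),(748-396,105),(735-396,157),(693-396,147)],342,222),.117,m))
pr("stand",p2w(f([(440-396,20),(778-396,68),(760-396,222),(425-396,172)],342,222),.045,m))
pr("deck",p2w(f([(50,190),(302,222)],230,170),.06,m))
im=cv2.imread("pics/top0.png");g=cv2.cvtColor(cv2.resize(im[210:285,80:200],None,fx=6,fy=6,interpolation=cv2.INTER_CUBIC),cv2.COLOR_BGR2GRAY)
cv2.imwrite("pics/rail.png",g)
```

```text
cover [ 0.5745 -0.0244  0.107 ] [-111.5  156.6   67.2  -24.2] [0.052 0.057 0.053 0.056]
fin [ 0.5741 -0.0244  0.133 ] [-111.4   68.6] [0.037 0.037]
head [ 0.4382 -0.3563  0.117 ] [-109.6  162.7   74.9  -18.4] [0.023 0.029 0.023 0.03 ]
stand [ 0.4454 -0.3088  0.045 ] [-99.6 170.1  79.7  -7.9] [0.194 0.088 0.191 0.086]
deck [ 0.5315 -0.0186  0.06  ] [-98.7  81.3] [0.14 0.14]
```

View pics/rail.png

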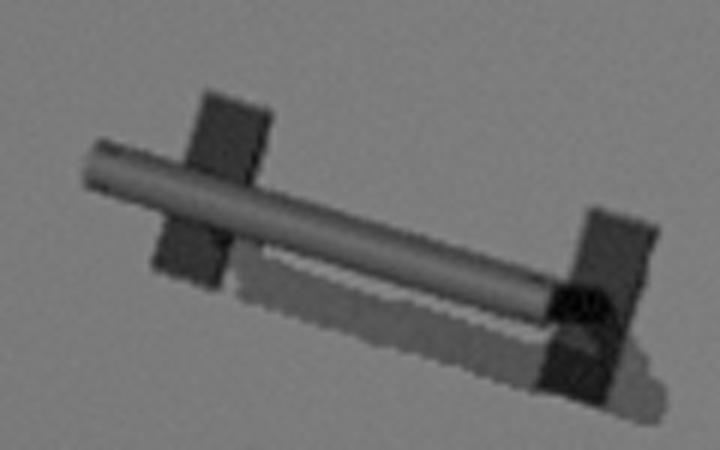

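Rail crop: the bar axis runs from (95,164) to about (580,308) in the crop, with the dark posts at either end.

Run:
```python
from h import *
m=cams.camera_model("top")
p=p2w([(80+x/6,210+y/6) for x,y in[(95,164),(550,300),(605,315)]],.13,m);e=p[2]-p[0];print(p.round(4),np.rad2deg(np.arctan2(e[1],e[0])),np.linalg.norm(e),(p[0]+p[2])/2)
e=p[1]-p[0];print(np.rad2deg(np.arctan2(e[1],e[0])))
p=p2w([(80+x/6,210+y/6) for x,y in[(240,98),(190,280),(622,220),(572,395)]],.0,m);print(p.round(4),p.mean(0))
print(observe()["tool_pos"],rows([.5742,-.0244,.24],np.deg2rad(-22.5)))
```

```text
[[0.4857 0.3881 0.13  ]
 [0.4303 0.208  0.13  ]
 [0.4242 0.1868 0.13  ]] -106.98823739431953 0.21044742053003845 [0.4549887  0.28748142 0.13      ]
-107.103507600475
[[0.523  0.3704 0.    ]
 [0.445  0.3919 0.    ]
 [0.4674 0.2035 0.    ]
 [0.3937 0.2254 0.    ]] [0.45726885 0.29779394 0.        ]
[0.1724823  0.49585923 0.40473943] (array([-1.3759, -0.8985,  0.0138]), np.float64(-0.4816), np.float64(-0.146))
```

```bash
python3 -m jog '[[[-0.7,-0.45,0],0.26,0],[[-0.7,-0.45,0],0.26,0],[[-0.7,-0.45,0],0.26,0],[[-0.7,-0.45,0],0.26,0],[[-0.7,-0.45,0],0.26,0],[[-0.7,-0.45,0],0.26,0]]'
python3 - <<'E'
from h import *
print(rows([.5742,-.0244,.24],np.deg2rad(-22.5)))
E
```

```text
time: 1.65
tool_pos: [0.3794, 0.2313, 0.4049]
tool_rot: [3.141, 0.001, 1.985]
contact_force: [0.1, 0.5, 0.3]
opening: 0.0919
grip_force: 0.0
(array([-0.7813,  0.1881,  0.0148]), np.float64(0.257), np.float64(-0.04))
```

```bash
python3 -m jog '[[[-0.781,0.188,0.015],0.257,0],[[-0.781,0.188,0.015],0.257,0],[[-0.781,0.188,0.015],0.257,0],[[-0.781,0.188,0.015],0.257,0],[[-0.781,0.188,0.015],0.257,0],[[-0.781,0.188,0.015],0.257,0],[[-0.781,0.188,0.015],0.257,0]]'
python3 - <<'E'
from h import *
m=cams.camera_model("wrist");im=cams.read_camera("wrist");cv2.imwrite("pics/w1.png",im[:,:,::-1])
for t in("cover","cover_under"):
    for d in models.pinpoint(t,"wrist")[:2]:print(t,np.round(d["position"],4),d["confidence"])
# predicted fin outline
c=np.array([.5742,-.0244]);a=np.deg2rad(67.5);u=np.array([np.cos(a),np.sin(a)]);v=np.array([-u[1],u[0]])
for hl,hw,z in((.02,.006,.133),(.028,.028,.107)):
    P=[[*(c+i*hl*u+j*hw*v),z] for i,j in((1,1),(1,-1),(-1,-1),(-1,1))];print(w2p(P,m).round(0).tolist())
print(m["pose"].round(3).tolist(),rows([.5742,-.0244,.24],np.deg2rad(-22.5)))
E
```

```text
time: 2.52
tool_pos: [0.5736, -0.0211, 0.3982]
tool_rot: [-3.14, -0.0, 1.182]
contact_force: [0.4, 0.7, -0.3]
opening: 0.0921
grip_force: 0.0
cover [ 0.5781 -0.0196  0.0574] 0.91
cover [ 0.5976 -0.0259 -0.0026] 0.32
cover_under [ 0.578  -0.0228  0.1045] 0.59
[[272.0, 188.0], [288.0, 188.0], [287.0, 239.0], [272.0, 239.0]]
[[244.0, 170.0], [315.0, 170.0], [313.0, 236.0], [246.0, 236.0]]
[[0.925, -0.362, -0.115, 0.604], [-0.379, -0.884, -0.274, 0.054], [-0.002, 0.297, -0.955, 0.379], [0.0, 0.0, 0.0, 1.0]] (array([-0.0102,  0.0075, -0.0006]), np.float64(0.002), np.float64(0.218))
```

View pics/w1.png

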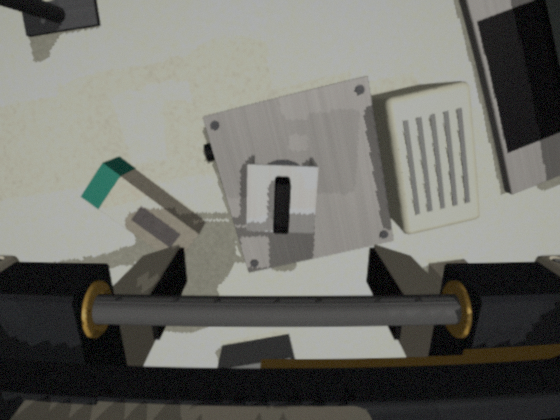

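The wrist picture shows the fin at (274–290, 178–232) and the sheet at (247–318, 166–234), about 2–3 mm from where I predicted. I'll correct for that and descend onto the fin.

Run:
```python
from h import *
print(rows([.576,-.0225,.129],np.deg2rad(-22.5)))
```

```text
(array([-0.0042,  0.0099,  0.2769]), np.float64(0.002), np.float64(0.218))
```

```bash
python3 -m jog '[[[-0.004,0.01,0.14],0.002,0],[[-0.004,0.01,0.23],0.002,0],[[-0.004,0.01,0.277],0.002,0.3],[[-0.004,0.01,0.277],0.002,1],[[-0.004,0.01,0.277],0.002,1],[[-0.004,0.01,0.277],0.002,1],[[-0.004,0.01,0.277],0.002,1]]' 30
```

```text
time: 3.55
tool_pos: [0.5768, -0.0238, 0.2888]
tool_rot: [3.14, -0.0, 1.176]
contact_force: [-0.2, -0.3, -1.5]
opening: 0.0464
grip_force: 0.0
```

```bash
python3 -m jog '[[[0,0,0],0,1],[[0,0,0],0,1],[[0,0,0],0,1],[[0,0,0],0,1],[[0,0,0],0,1]]'
python3 - <<'E'
from h import *
s=observe();p=s["tool_pos"]-[0,0,robot.grip_depth];print(s["qpos"],p,s["opening"],s["grip_force"])
E
```

```text
time: 4.18
tool_pos: [0.5767, -0.0239, 0.2878]
tool_rot: [-3.141, -0.0, 1.176]
contact_force: [-0.3, 0.1, -0.2]
opening: 0.0122
grip_force: 29.9
[-1.74216260e-01  5.49124823e-01  1.53455359e+00  8.27382396e-05
  1.05820734e+00  2.20297168e-01] [ 0.57669117 -0.02391341  0.12861516] 0.012193415878113414 29.942889511585236
```

```bash
python3 -m jog '[[[0,0,-0.06],0,1],[[0,0,-0.18],0,1],[[0,0,-0.28],0,1],[[0,0,-0.28],0,1]]'
python3 - <<'E'
from h import *
print(observe()["opening"],rows([.458,.2985,.24],np.deg2rad(73-90)))
E
```

```text
time: 4.68
tool_pos: [0.5771, -0.0239, 0.4032]
tool_rot: [3.135, -0.002, 1.176]
contact_force: [0.4, -0.8, -1.6]
opening: 0.0121
grip_force: 29.9
0.012090410806060953 (array([ 0.6297, -0.5848,  0.0071]), np.float64(-0.0311), np.float64(0.22))
```

```bash
python3 -m jog '[[[0.08,-0.07,0],-0.031,1],[[0.18,-0.17,0],-0.031,1],[[0.29,-0.27,0],-0.031,1],[[0.4,-0.37,0],-0.031,1],[[0.5,-0.46,0],-0.031,1],[[0.58,-0.54,0],-0.031,1],[[0.63,-0.585,0],-0.031,1],[[0.63,-0.585,0],-0.031,1],[[0.63,-0.585,0],-0.031,1]]'
python3 - <<'E'
from h import *
print(observe()["tool_rot"],rows([.458,.2985,.164],np.deg2rad(73-90)))
im=cams.read_camera("side");cv2.imwrite("pics/s1.png",cv2.resize(im[220:420,150:350,::-1],None,fx=3,fy=3))
m=cams.camera_model("wrist");im=cams.read_camera("wrist");cv2.imwrite("pics/w2.png",im[:,:,::-1])
for t in("rail_mid","cover_under"):
  for c in("wrist","side"):
    for d in models.pinpoint(t,c)[:1]:print(t,c,np.round(d["position"],4),d["confidence"])
E
```

```text
time: 5.8
tool_pos: [0.4576, 0.2981, 0.3989]
tool_rot: [-3.14, 0.002, 1.274]
contact_force: [-0.6, 0.4, -1.3]
opening: 0.0119
grip_force: 29.9
[-3.14046092e+00  1.56740439e-03  1.27363400e+00] (array([0.0014, 0.0008, 0.1892]), np.float64(-0.0001), np.float64(0.734))
rail_mid wrist [0.457  0.3024 0.1314] 0.94
rail_mid side [0.4585 0.2977 0.1309] 0.69
cover_under wrist [0.4625 0.2975 0.2177] 0.55
cover_under side [0.4577 0.3023 0.2136] 0.89
```

View pics/w2.png

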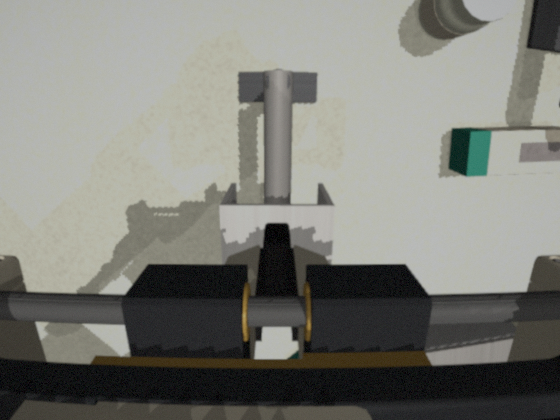

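The wrist view shows the cover (221–333) centred over the bar (264–292) and parallel to it. Lowering.

```bash
python3 -m jog '[[[0.001,0.001,0.08],0,1],[[0.001,0.001,0.14],0,1],[[0.001,0.001,0.175],0,1],[[0.001,0.001,0.183],0,1],[[0.001,0.001,0.186],0,1],[[0.001,0.001,0.186],0,1]]'
```

```text
time: 6.85
tool_pos: [0.4582, 0.2991, 0.3263]
tool_rot: [3.14, -0.001, 1.274]
contact_force: [-0.4, -0.3, -1.6]
opening: 0.0116
grip_force: 29.9
```

```bash
python3 -m jog '[[[0,0,0.002],0,1],[[0,0,0.002],0,1]]'
```

```text
time: 7.1
tool_pos: [0.458, 0.299, 0.325]
tool_rot: [3.141, -0.0, 1.274]
contact_force: [-0.9, 1.1, -1.5]
opening: 0.0115
grip_force: 29.9
```

```bash
python3 -m jog '[[[0,0,0.002],0,1],[[0,0,0.004],0,1],[[0,0,0.004],0,1]]'
```

```text
time: 7.48
tool_pos: [0.458, 0.299, 0.3237]
tool_rot: [3.141, -0.0, 1.274]
contact_force: [-1.2, -0.7, 4.7]
opening: 0.0114
grip_force: 29.9
```

```bash
python3 -m jog '[[[0,0,0.002],0,1],[[0,0,0.004],0,1],[[0,0,0.004],0,1]]'
```

```text
time: 7.85
tool_pos: [0.4579, 0.2989, 0.3237]
tool_rot: [3.14, -0.001, 1.274]
contact_force: [-4.5, -3.5, 15.6]
opening: 0.0119
grip_force: 30.0
```

```bash
python3 -m jog '[[[0,0,-0.004],0,1],[[0,0,-0.004],0,0.6],[[0,0,-0.004],0,0.3],[[0,0,-0.004],0,0],[[0,0,-0.004],0,0],[[0,0,-0.004],0,0],[[0,0,-0.1],0,0],[[0,0,-0.2],0,0],[[0,0,-0.2],0,0]]'
python3 - <<'E'
from h import *
im=cams.read_camera("side");a=im[220:420,150:350,::-1];cv2.imwrite("pics/s2.png",cv2.resize(a,None,fx=2,fy=2))
for t in("rail_mid","cover_under"):
    for d in models.pinpoint(t,"side")[:1]:print(t,np.round(d["position"],4),d["confidence"])
s=observe();print(s["qpos"],rows([.437,-.353,.24],0))
E
```

```text
time: 8.98
tool_pos: [0.4585, 0.2992, 0.4048]
tool_rot: [3.136, -0.005, 1.274]
contact_force: [-0.4, 0.5, -1.2]
opening: 0.087
grip_force: 0.0
rail_mid [0.459  0.2969 0.1273] 0.95
cover_under [0.4588 0.3043 0.1399] 0.95
[4.38096570e-01 3.85367045e-01 1.47009320e+00 2.88522536e-05
 1.28759356e+00 7.35179262e-01] (array([-1.5734,  0.4273,  0.0047]), np.float64(-0.0946), np.float64(0.735))
```

View pics/s2.png

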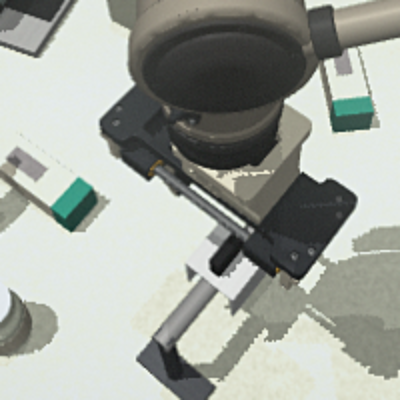

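The cover hangs astride the bar, released: in the crop at (220,265) it sits level on the rail. Next, a look at the hub on the way to the stand.

Run:
```python
from h import *
print(rows([.560,-.05,.24],np.deg2rad(-17)))
```

```text
(array([-0.7591,  0.4996,  0.0038]), np.float64(-0.0001), np.float64(0.735))
```

```bash
python3 -m jog '[[[-0.76,0.5,0],0,0],[[-0.76,0.5,0],0,0],[[-0.76,0.5,0],0,0],[[-0.76,0.5,0],0,0],[[-0.76,0.5,0],0,0],[[-0.76,0.5,0],0,0],[[-0.76,0.5,0],0,0],[[-0.76,0.5,0],0,0]]'
python3 - <<'E'
from h import *
m=cams.camera_model("wrist");im=cams.read_camera("wrist")
np.savez("w3.npz",im=im,P=m["pose"],K=m["camera_matrix"],k1=m["k1"])
u,v=w2p([.5765,-.0235,.1],m)[0];print(u,v)
x,y=int(u)-40,int(v)-35;print(x,y)
cv2.imwrite("pics/w3.png",cv2.resize(im[max(y,0):y+70,x:x+80,::-1],None,fx=8,fy=8,interpolation=cv2.INTER_CUBIC))
for c in("wrist","side","top"):
    if c!="wrist":cams.read_camera(c)
    for d in models.pinpoint("socket",c)[:2]:print(c,np.round(d["position"],4),d["confidence"])
print(observe()["qpos"],rows([.437,-.353,.24],np.deg2rad(-17.6)))
E
```

```text
time: 10.12
tool_pos: [0.5601, -0.05, 0.4003]
tool_rot: [-3.139, -0.0, 1.273]
contact_force: [0.2, 0.5, 0.5]
opening: 0.0918
grip_force: 0.0
287.4852815828931 162.1291434974188
247 127
wrist [ 0.5801 -0.0259  0.0967] 0.67
side [ 0.5789 -0.0254  0.1008] 0.74
[-2.23982871e-01  4.12943350e-01  1.42438200e+00  1.33199570e-04
  1.30412087e+00  7.14916632e-02] (array([-0.8162, -0.0734,  0.006 ]), np.float64(0.0037), np.float64(0.071))
```

View pics/w3.png

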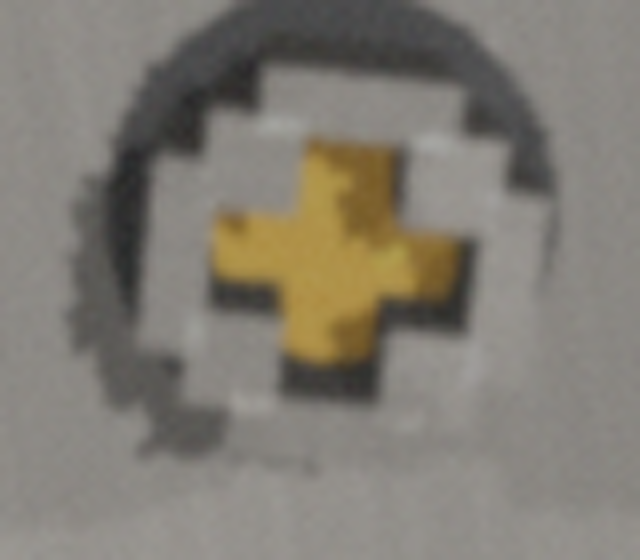

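The cross's slot ends in the crop are at top (354,144), bottom (330,398), left (211,258) and right (473,284), with its centre at (342,271).

```bash
python3 - <<'E'
from h import *
d=np.load("w3.npz");m=dict(pose=d["P"],camera_matrix=d["K"],k1=float(d["k1"]))
p=p2w([(247-.44+x/8,127-.44+y/8) for x,y in[(354,144),(330,398),(211,258),(473,284)]],.1,m)
e=p[1::2]-p[::2];print(p.mean(0),np.rad2deg(np.arctan2(e[:,1],e[:,0]))%90,np.linalg.norm(e,axis=1))
E
python3 -m jog '[[[-0.816,-0.073,0.006],0.004,0],[[-0.816,-0.073,0.006],0.004,0],[[-0.816,-0.073,0.006],0.004,0],[[-0.816,-0.073,0.006],0.004,0],[[-0.816,-0.073,0.006],0.004,0],[[-0.816,-0.073,0.006],0.004,0],[[-0.816,-0.073,0.006],0.004,0]]'
python3 - <<'E'
from h import *
m=cams.camera_model("wrist");im=cams.read_camera("wrist")
np.savez("w4.npz",im=im,P=m["pose"],K=m["camera_matrix"],k1=m["k1"])
u,v=w2p([.437,-.353,.117],m)[0];print(u,v)
x,y=int(u)-50,int(v)-38;print(x,y)
cv2.imwrite("pics/w4.png",cv2.resize(im[max(y,0):y+75,x:x+100,::-1],None,fx=8,fy=8,interpolation=cv2.INTER_CUBIC))
for t in("roller",):
    for d in models.pinpoint(t,"wrist")[:3]:print(t,np.round(d["position"],4),d["confidence"])
print(observe()["qpos"])
E
```

```text
[ 0.57829731 -0.02267347  0.1       ] [68.17012569 67.30069721] [0.02616791 0.02679179]
time: 11.3
tool_pos: [0.4367, -0.3539, 0.399]
tool_rot: [-3.142, -0.001, 1.26]
contact_force: [0.3, 0.5, -1.5]
opening: 0.0918
grip_force: 0.0
276.7419687445087 203.13008256966683
226 165
roller [ 0.4415 -0.3505  0.0482] 0.95
roller [ 0.5635 -0.3457  0.03  ] 0.91
[-8.14705230e-01  4.13961434e-01  1.42985795e+00  7.42992760e-04
  1.29815720e+00 -5.06637319e-01]
```

View pics/w4.png

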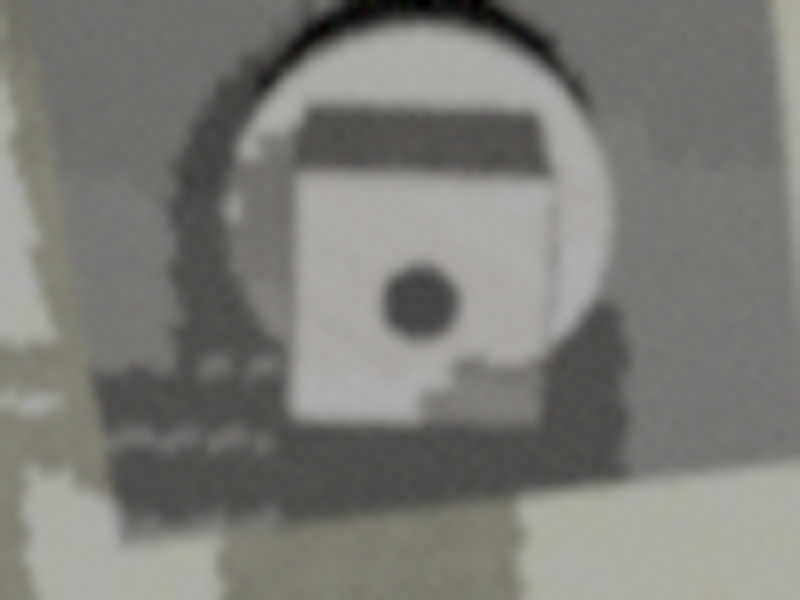

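The slim roller's head top in the crop spans (294,172), (550,176), (543,425) and (290,420), with the dot at (420,301). Computing its pose.

Run:
```python
from h import *
d=np.load("w4.npz");m=dict(pose=d["P"],camera_matrix=d["K"],k1=float(d["k1"]))
p=p2w([(226-.44+x/8,165-.44+y/8) for x,y in[(294,172),(550,176),(543,425),(290,420),(420,301)]],.117,m)
q=p[:4];e=np.diff(np.vstack([q,q[:1]]),axis=0);print(q.mean(0),p[4],(np.rad2deg(np.arctan2(e[:,1],e[:,0]))+45)%90-45,np.linalg.norm(e,axis=1))
a=(np.rad2deg(np.arctan2(e[:,1],e[:,0]))+45)%90-45
print(rows([*q.mean(0)[:2],.106],np.deg2rad(a.mean())),np.linalg.inv(m["pose"])[:3,:3].round(2).tolist())
```

```text
[ 0.43818808 -0.35245097  0.117     ] [ 0.43822584 -0.35257691  0.117     ] [-18.72939788 -18.52356768 -19.0023336  -19.4067821 ] [0.0248572  0.0256019  0.02525073 0.02548323]
(array([2.000e-04, 1.600e-03, 3.348e-01]), np.float64(0.007), np.float64(-0.507)) [[0.95, -0.31, -0.0], [-0.29, -0.91, 0.3], [-0.09, -0.28, -0.96]]
```

```bash
python3 -m jog '[[[0,0.002,0.14],0.007,0],[[0,0.002,0.26],0.007,0],[[0,0.002,0.32],0.007,0],[[0,0.002,0.332],0.007,0],[[0,0.002,0.332],0.007,0.5],[[0,0.002,0.332],0.007,1],[[0,0.002,0.332],0.007,1],[[0,0.002,0.332],0.007,1],[[0,0.002,0.332],0.007,1],[[0,0.002,0.332],0.007,1],[[0,0.002,0.332],0.007,1]]' 50
python3 - <<'E'
from h import *
s=observe();M=R.from_euler('xyz',s["tool_rot"]).as_matrix();g=s["tool_pos"]+M[:,2]*robot.grip_depth
print(g,np.rad2deg(np.arctan2(M[1,1],M[0,1]))%180-180,s["opening"],s["grip_force"],"roller in tool",M.T@(np.array([.4382,-.3525,.106])-g))
E
```

```text
time: 12.78
tool_pos: [0.4376, -0.3541, 0.2662]
tool_rot: [-3.142, -0.0, 1.239]
contact_force: [1.3, -0.6, 0.3]
opening: 0.0264
grip_force: 0.5
[ 0.43756394 -0.35405957  0.10703104] -19.00662078460519 0.026389999510678004 0.5486070178449154 roller in tool [1.68155189e-03 9.35196856e-05 1.03127085e-03]
```

```bash
python3 -m jog '[[[0,0,0],0,1],[[0,0,0],0,1],[[0,0,-0.03],0,1],[[0,0,-0.1],0,1],[[0,0,-0.2],0,1],[[0,0,-0.28],0,1],[[0,0,-0.28],0,1],[[0,0,-0.28],0,1]]'
python3 - <<'E'
from h import *
s=observe();M=R.from_euler('xyz',s["tool_rot"]).as_matrix();g=s["tool_pos"]+M[:,2]*robot.grip_depth
print(g,s["opening"],s["grip_force"])
# target: roller (tool x +1.7 mm) over socket, tool y at -22.3 deg
a=np.deg2rad(-22.3);x=np.array([-np.sin(a),np.cos(a)]);  # candidate tool x sign check
print(M[:2,0],x);x*=np.sign(x@M[:2,0])
t=np.array([.5783,-.0227])-x*.0017;print(t,rows([*t,.22],a))
E
```

```text
time: 13.78
tool_pos: [0.4373, -0.3538, 0.3774]
tool_rot: [-3.14, -0.001, 1.239]
contact_force: [-0.1, -0.4, -1.7]
opening: 0.0253
grip_force: 49.9
[ 0.43712582 -0.35356098  0.21820294] 0.025346342712500223 49.94142472743988
[0.32563263 0.94549598] [0.37945616 0.92520972]
[ 0.57765492 -0.02427286] (array([ 0.8931,  0.0635, -0.0038]), np.float64(0.0183), np.float64(-0.485))
```

```bash
python3 -m jog '[[[0,0,-0.06],0,1],[[0.1,0.007,-0.06],0.018,1],[[0.22,0.016,-0.06],0.018,1],[[0.36,0.026,-0.06],0.018,1],[[0.5,0.036,-0.06],0.018,1],[[0.64,0.046,-0.06],0.018,1],[[0.77,0.055,-0.06],0.018,1],[[0.86,0.061,-0.05],0.018,1],[[0.893,0.0635,-0.03],0.018,1],[[0.893,0.0635,0],0.018,1],[[0.893,0.0635,0],0.018,1]]'
python3 - <<'E'
from h import *
s=observe();print(s["opening"],s["grip_force"],rows([.57765,-.02427,.20],np.deg2rad(-22.3)))
im=cams.read_camera("side");m=cams.camera_model("side")
cv2.imwrite("pics/s3.png",cv2.resize(im[180:260,215:315,::-1],None,fx=7,fy=7,interpolation=cv2.INTER_CUBIC))
for t in("roller","socket"):
    for d in models.pinpoint(t,"side")[:2]:print(t,np.round(d["position"],4),d["confidence"])
E
```

```text
time: 15.15
tool_pos: [0.5773, -0.0257, 0.3763]
tool_rot: [-3.138, 0.001, 1.181]
contact_force: [0.2, 0.1, -2.7]
opening: 0.0255
grip_force: 49.9
0.0254768587960303 49.941558837890625 (array([ 0.0037, -0.0005,  0.0428]), np.float64(-0.0001), np.float64(0.213))
roller [ 0.5775 -0.023   0.1558] 0.73
roller [ 0.5672 -0.3436  0.0301] 0.56
socket [ 0.5777 -0.0247  0.0987] 0.7
```

View pics/s3.png

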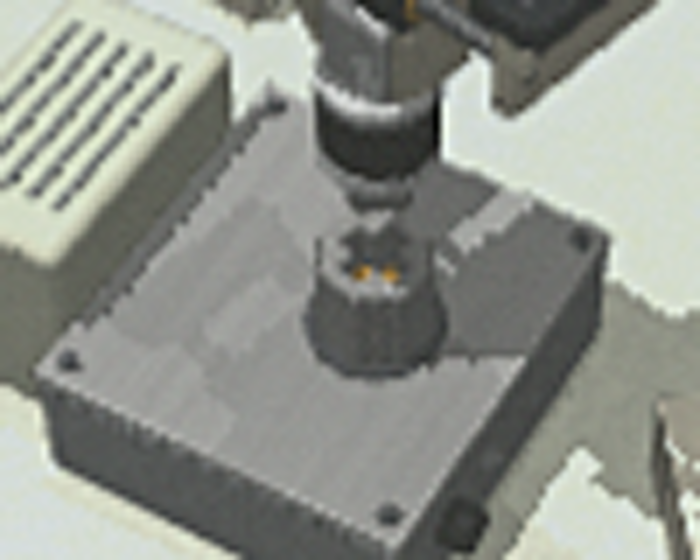

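The roller hangs above the hub, its stem at about (380,200) over the cross at (375,265). Lowering slowly while watching the force.

```bash
python3 -m jog '[[[0.004,0,0.02],0,1],[[0.004,0,0.045],0,1],[[0.004,0,0.058],0,1],[[0.004,0,0.066],0,1],[[0.004,0,0.072],0,1],[[0.004,0,0.078],0,1],[[0.004,0,0.078],0,1]]'
python3 - <<'E'
from h import *
s=observe();print(s["opening"],s["torque"],rows([.57765,-.02427,.162],np.deg2rad(-22.3)))
E
```

```text
time: 16.18
tool_pos: [0.5785, -0.0231, 0.347]
tool_rot: [-3.141, -0.0, 1.183]
contact_force: [-0.2, -0.4, -1.6]
opening: 0.0255
grip_force: 49.9
0.02549784945023145 [-0.1016456   0.02548713  0.08486115] (array([-0.0035, -0.0008,  0.0645]), np.float64(0.0003), np.float64(0.216))
```

```bash
python3 -m jog '[[[-0.0025,0,0],0,1],[[-0.0025,0,0],0,1],[[-0.0025,0,0.01],0,1],[[-0.0025,0,0.02],0,1],[[-0.0025,0,0.02],0,1]]'
python3 - <<'E'
from h import *
s=observe();print(s["opening"],s["torque"],rows([.57765,-.02427,.162],np.deg2rad(-22.3)))
E
```

```text
time: 16.8
tool_pos: [0.578, -0.024, 0.3385]
tool_rot: [-3.141, 0.0, 1.183]
contact_force: [-0.3, -0.1, -1.8]
opening: 0.0256
grip_force: 49.9
0.02558444437045529 [-0.11479232  0.02918618  0.0271174 ] (array([-0.0009, -0.0006,  0.0433]), np.float64(0.0003), np.float64(0.214))
```

```bash
python3 -m jog '[[[-0.001,0,0.006],0,1],[[-0.001,0,0.012],0,1],[[-0.001,0,0.018],0,1],[[-0.001,0,0.024],0,1],[[-0.001,0,0.024],0,1]]'
```

```text
time: 17.42
tool_pos: [0.578, -0.0244, 0.3294]
tool_rot: [-3.141, -0.0, 1.183]
contact_force: [-0.7, 0.0, -2.1]
opening: 0.0259
grip_force: 49.9
```

```bash
python3 -m jog '[[[-0.001,0,0.006],0,1],[[-0.001,0,0.012],0,1],[[-0.001,0,0.017],0,1],[[-0.001,0,0.021],0,1],[[-0.001,0,0.021],0,1],[[-0.001,0,0.021],0,1]]'
```

```text
time: 18.18
tool_pos: [0.5779, -0.0247, 0.3216]
tool_rot: [3.141, -0.001, 1.183]
contact_force: [-0.8, 1.6, 5.7]
opening: 0.0258
grip_force: 49.9
```

```bash
python3 -m jog '[[[0,0,0.003],0,1],[[0,0,0.006],0,1],[[0,0,0.006],0,1],[[0,0,0.006],0,1]]'
```

```text
time: 18.68
tool_pos: [0.5778, -0.0246, 0.3211]
tool_rot: [3.139, -0.001, 1.183]
contact_force: [-5.8, 1.9, 18.1]
opening: 0.0254
grip_force: 50.0
```

```bash
python3 -m jog '[[[0,0,0],0,1],[[0,0,0],0,1],[[0,0,0],0,1]]'
python3 - <<'E'
from h import *
cams.read_camera("side")
for t in("roller","cover_under","rail_mid","wide_roller"):
    for d in models.pinpoint(t,"side")[:2]:print(t,np.round(d["position"],4),d["confidence"])
E
```

```text
time: 19.05
tool_pos: [0.5778, -0.0246, 0.3211]
tool_rot: [3.139, -0.001, 1.183]
contact_force: [-5.3, 1.9, 18.6]
opening: 0.0259
grip_force: 50.0
roller [ 0.563  -0.3449  0.0284] 0.87
roller [ 0.58   -0.024   0.0993] 0.65
cover_under [0.4569 0.3045 0.1392] 0.94
cover_under [ 0.4564 -0.2639  0.0447] 0.73
rail_mid [0.4581 0.2988 0.1296] 0.56
wide_roller [ 0.4572 -0.2613  0.0439] 0.67
```

```bash
python3 -c "
from cell import robot
print(robot.hand_in())"
```

```text
the job is handed in; nothing more can be done
None
```

The job is handed in at about 19 s: the cover was hanging released on the rail and the slim roller was meshed and held pressed against the hub (final push about 18 N). The final position estimates agreed with this, but the hand-in returned no verdict.

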